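# Put the pantry goods away on their marked mats

### The job

Put the five pantry goods away on the marked mats: the red-lidded sauce jar in the red ring, the green-lidded herb jar in the green ring, the orange carton squarely in the orange rectangle, the blue tin in the blue ring and the yellow tin stacked on top of the blue one. Stand everything upright and well centred, set the two glass jars down gently rather than letting them drop, and leave the honey jar where it stands.

Things in the scene. Friction and masses are not known exactly. Their poses are not given: they have to be found in the camera images.
- sauce_jar: Round jar of dark red tomato sauce with a white label band and a red lid; 62 mm across, 85 mm tall (the lid, the top 18 mm, is 58 mm across). Origin at the centre of its underside, z up through the lid. Stands upright and loose at the start, about 260 g.
- herb_jar: Slim round jar of dark green herbs with a white label band and a green lid; 46 mm across, 95 mm tall (the lid, the top 18 mm, is 42 mm across). Origin at the centre of its underside, z up through the lid. Stands upright and loose at the start, about 120 g.
- carton: Upright orange cardboard carton with a white band round its middle; 66 mm along its x axis, 40 mm along its y axis, 90 mm tall. Origin at the centre of its underside, z up. Stands loose, about 150 g.
- blue_tin: Low round tin with a blue label and a blue disc on its lid; 66 mm across, 38 mm tall, flat top. Origin at the centre of its underside, z up. Stands loose, about 130 g.
- yellow_tin: Low round tin with a yellow label and a yellow disc on its lid; 66 mm across, 38 mm tall, flat underside. Origin at the centre of its underside, z up. Stands loose, about 130 g.
- red_mat: Flat dark rubber mat, 110 x 110 x 4 mm, fixed to the counter, printed with a red ring outline around a white disc 78 mm across (ring 94 mm across outside), centred on the mat. Origin at the centre of its underside, 4 mm below its top; x and y along its edges. The mats differ only in the print.
- green_mat: Flat dark rubber mat, 110 x 110 x 4 mm, fixed to the counter, printed with a green ring outline around a white disc 62 mm across (ring 78 mm across outside), centred on the mat. Origin at the centre of its underside, 4 mm below its top; x and y along its edges. The mats differ only in the print.
- orange_mat: Flat dark rubber mat, 110 x 110 x 4 mm, fixed to the counter, printed with an orange rectangle outline around a white field, 82 mm along x and 56 mm along y (98 x 72 mm outside), centred; the carton's long side goes along its long side, either way round. Origin at the centre of its underside, 4 mm below its top; x and y along its edges. The mats differ only in the print.
- blue_mat: Flat dark rubber mat, 110 x 110 x 4 mm, fixed to the counter, printed with a blue ring outline around a white disc 82 mm across (ring 98 mm across outside), centred on the mat. Origin at the centre of its underside, 4 mm below its top; x and y along its edges. The mats differ only in the print.
- honey_jar: Bystander, not to be moved: amber honey jar with a black lid near the mats, 58 mm across, 80 mm tall, origin at the centre of its underside. Grey and brown tins (up to 50 mm tall), a matchbox and a tape roll (under 20 mm) also lie among the mats and are no part of the job. Taller goods stand only at the counter's far edge and sides.

How it is judged:
By the outcome, as a careful person would: the job done as asked, in the order asked, and still so for the second after the job is handed in, with the robot touching nothing.
It also fails if it takes over 134 s, if anything falls off the work surface, if the arm or the gripper's body presses on something with over 40 N, if the wrist force passes 120 N, or if a joint passes its speed limit or range.

### The arm

A 6-joint arm with a two-finger parallel gripper is mounted at the origin on the work surface. World frame = base frame: x ahead of the robot, y to its left, z up, the work surface at z = 0. Lengths are in m, angles in rad, forces in N, time in s.
With the tool pointing down it reaches from about 0.275 to 0.75 m from the base axis. Payload 10.2 kg.
Tool frame: the origin (TCP) lies midway between the tips of the shut fingers; the grasp point (between the pads) lies 19 mm behind it; z points along the fingers, y is the line along which they close (so a half turn about z gives the same grasp; the last joint's range is limited). The gripper opens to 88 mm and grips with 3 to 60 N. Pads are 18 mm wide; open, the fingers measure 123 mm over their backs; the gripper's body (75 mm by 187 mm) begins 45 mm behind the grasp point.
Start: joints at [1.1, 0.313, 1.498, -0, 1.331, -0.223], TCP at [0.129, 0.509, 0.239] pointing down, gripper open.
Joint ranges: [-2.94, 2.94], [-0.97, 2.17], [0.19, 2.56], [-1.23, 4.37], [0.02, 3.11], [-2.88, 2.88]. Speed limits (rad/s): [2.39, 2.39, 3.01, 3.14, 3.14, 3.14].

### API

Orientations are given as a rotation vector (axis times angle).
In Python, from plant import bot gives the robot as it stands.
- The arm moves only by the tool send_rows, never from a script. Its argument "motion" is a list that holds one entry, the list of rows, each a list of 7 numbers: the turn, a rotation vector about the tool's x, y, z each as a share of 0.12 rad, from -1 to 1, then the shift along the tool's x, y, z each as a share of 20 mm, from -1 to 1, then the opening, from 0 (shut) to 1 (fully open). In form: [[[wx, wy, wz, dx, dy, dz, jaw], ...]]. A call has 1 to 12 rows; each row shifts and turns the commanded pose from where the row before left it, along the tool's axes as they then stand; what a row does not reach is not made up. A row lasts 1/8 s, in which the tool goes at most 62.5 mm and 10.7 degrees, less where a joint would pass 70% of its speed; a pose out of reach is approached as far as the arm can. A call with a number of a shift or a turn outside -1 to 1 is refused whole. A call with a gripper value outside its range is refused whole. The fingers move at their own pace and stop on an object; "squeeze" is the grip in N (left out, the last holds). Time passes only in rows, so rows that do not move let the fingers close. It gives the time, the measured TCP pose, the force, the opening and the grip force at its end, in the units of the state.
- bot.get_state(): the state, without advancing time (a new reading comes with each control period).
- bot.get_image(name): name is "scene" or "top" or "wrist"; returns a dict with "frame" (420x560x3 uint8, blue, green, red), "mtx" (3x3 intrinsics, pixels), "R" (3x3) and "t" (3): a world point X has camera coordinates R X + t. Camera axes: x right, y down, z forward; pixel columns grow to the right and rows downward; lengths in m; the calibration is good to about 2 mm. A picture is of the moment at which its call begins. There is no depth.
- bot.hand_in(): hands the job in; it is judged then, once.
The state is a dict: "time_s": time; "joint_positions": joint angles; "joint_velocities": joint speeds; "effort": joint torques, N m; "tcp_pos": TCP position; "tcp_rot": TCP orientation; "ft_force": force on the tool from outside, world axes, zero at the start; "moment": the same for the moment, N m; "opening": opening from 0.0 (shut) to 1.0 (fully open); "finger_force": force on a finger pad.
Only numpy, scipy, OpenCV 4.12 (cv2) and the standard library are available. Lean on these libraries where they do the work, as an engineer would, in place of code of your own. Each camera call takes 0.05 s, during which the arm holds its last target. There are 200 camera calls.

## Working session

There is one attempt and no reset: what is moved stays moved. The work goes in short steps, Python scripts to look and compute and a tool call to move; the robot and the scene stay as the last step left them, time stands still between calls to the robot, and variables do not carry over. Pictures are saved under pics/ and viewed, at most 14 in all, crops included, and the job is handed in when it is done.

Besides the shell and the picture viewer there is one more tool, called after "Request:" as name(argument=value, ...), one argument or row to a line, values as JSON. send_rows: Moves the arm, as the interface text tells. Shift numbers are shares of 20 mm and turn numbers shares of 0.12 rad, none past 1 either way. Its arguments: {"type":"object","properties":{"motion":{"type":"array","items":{"type":"array","items":{"type":"array","items":{"type":"number","minimum":-1,"maximum":1}}}},"squeeze":{"type":"number"}},"required":["motion"]}

```bash
mkdir -p pics; ls; python3 - <<'E'
from plant import bot
import cv2,numpy as np
for n in("top","scene"):
    d=bot.get_image(n); cv2.imwrite(f"pics/{n}0.png",d["frame"]); np.savez(f"pics/{n}0.npz",**d); print(n,d["mtx"].tolist(),d["R"].round(4).tolist(),d["t"].tolist())
s=bot.get_state(); print(s)
E
```

```text
pics
top [[493.4424979164037, 0.0, 269.0801712034189], [0.0, 493.4424979164037, 216.0793612877969], [0.0, 0.0, 1.0]] [[0.0024, -1.0, -0.0075], [-0.9951, -0.0016, -0.0988], [0.0987, 0.0077, -0.9951]] [-0.02279226973280264, 0.5556628749369514, 1.044213279780203]
scene [[439.28645612215263, 0.0, 286.1992232892852], [0.0, 439.28645612215263, 212.34703905774077], [0.0, 0.0, 1.0]] [[0.037, 0.9993, 0.0037], [0.6816, -0.0226, -0.7313], [-0.7308, 0.0296, -0.682]] [-0.019048314240683158, -0.3373290182557964, 1.5808069837569503]
{'time_s': 0.1, 'joint_positions': array([ 1.09956157e+00,  3.13352519e-01,  1.49833765e+00, -1.34939172e-05,
        1.33103863e+00, -2.23390481e-01]), 'joint_velocities': array([ 0.00148346, -0.00101427, -0.00107138,  0.00018644,  0.00023813,
       -0.00039996]), 'effort': array([ 2.85976261e-03, -4.02811968e+01, -2.52642328e+01,  6.95043965e-02,
        3.43121344e-02, -3.96461564e-05]), 'tcp_pos': array([0.12869598, 0.50875035, 0.23824839]), 'tcp_rot': array([-3.88265883e-01, -3.11712992e+00,  1.68489724e-03]), 'ft_force': array([-0.03903419, -0.20993098,  0.69236256]), 'moment': array([-0.00274979,  0.00489987, -0.01663629]), 'finger_force': 0.0, 'opening': 1.0014791811793335}
```

View pics/top0.png

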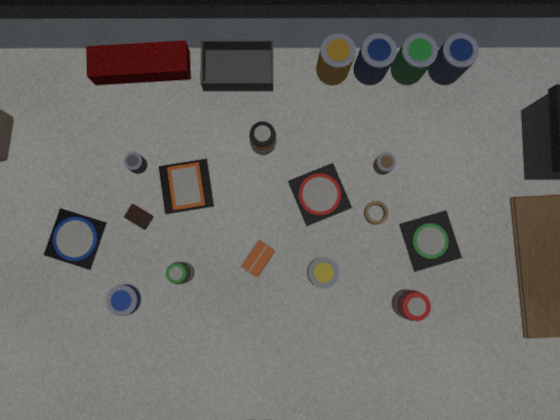

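View pics/scene0.png

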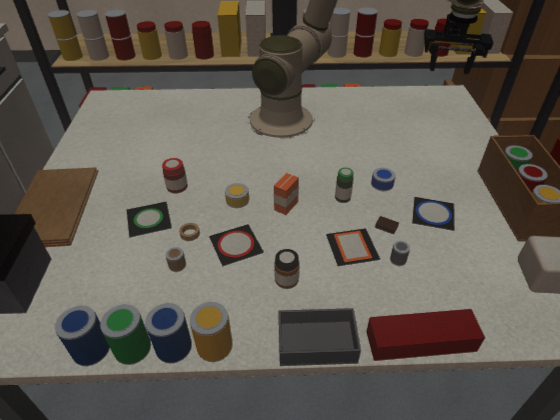

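Top view shows red lid (416,306), green lid (177,272), carton (258,258), blue tin (122,300), yellow tin (323,273); mats are blue (76,239), orange (186,186), red (320,194), green (431,240). I'll check them in enlarged crops.

```bash
cat > h.py <<'E'
import numpy as np,cv2
def ray(d,uv,z):
    uv=np.atleast_2d(np.asarray(uv,float)); K,R,t=d["mtx"],d["R"],d["t"]
    v=np.c_[uv,np.ones(len(uv))]@np.linalg.inv(K).T@R; c=-R.T@t
    return c+v*((z-c[2])/v[:,2])[:,None]
def proj(d,X):
    p=(np.atleast_2d(X)@d["R"].T+d["t"])@d["mtx"].T; return p[:,:2]/p[:,2:]
E
python3 - <<'E'
import cv2,numpy as np
from h import *
d=dict(np.load("pics/top0.npz")); f=d["frame"]
for n,u,v,z in[("sauce",416,306,.085),("herb",177,272,.095),("carton",258,258,.09),("blue",122,300,.038),("yel",323,273,.038),("mb",76,239,.004),("mo",186,186,.004),("mr",320,194,.004),("mg",431,240,.004),("honey",263,133,.08)]: print(n,ray(d,(u,v),z).round(3))
g=lambda u,v:cv2.resize(np.clip(f[v-33:v+33,u-33:u+33]*1.6,0,255).astype(np.uint8),(264,264),interpolation=cv2.INTER_CUBIC)
cv2.imwrite("pics/c1.png",np.vstack([np.hstack([g(416,306),g(177,272),g(258,258)]),np.hstack([g(122,300),g(323,273),g(263,133)])]))
cv2.imwrite("pics/c2.png",np.vstack([np.hstack([g(76,239),g(186,186)]),np.hstack([g(320,194),g(431,240)])]))
E
```

```text
sauce [[ 0.369 -0.318  0.085]]
herb [[0.436 0.163 0.095]]
carton [[0.464 0.    0.09 ]]
blue [[0.375 0.29  0.038]]
yel [[ 0.433 -0.137  0.038]]
mb [[0.506 0.406 0.004]]
mo [[0.625 0.164 0.004]]
mr [[ 0.608 -0.135  0.004]]
mg [[ 0.506 -0.378  0.004]]
honey [[ 0.726 -0.009  0.08 ]]
```

View pics/c1.png

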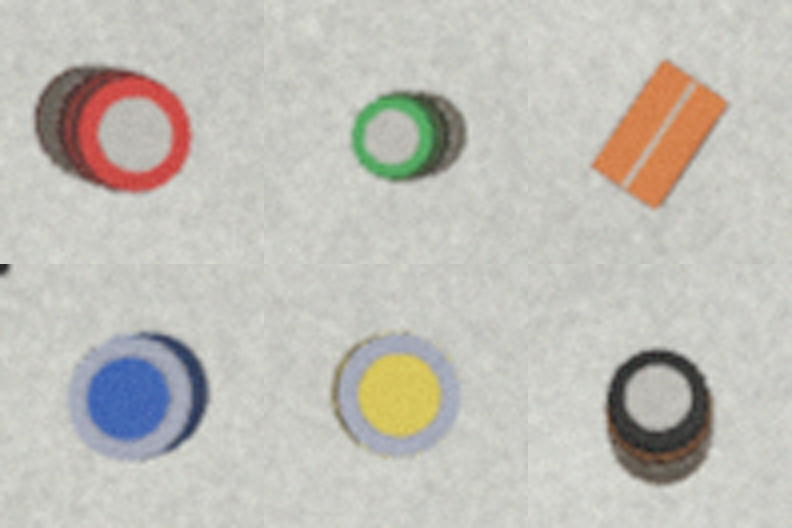

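View pics/c2.png

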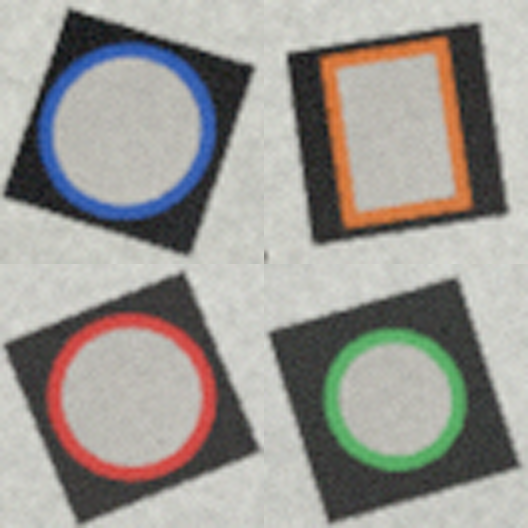

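Crops are clear. I read the sub-pixel centres off them and check both against the known sizes and the scene camera.

```bash
cat > pts.py <<'E'
from h import *
d=dict(np.load("pics/top0.npz")); s=dict(np.load("pics/scene0.npz"))
P={}
def o(u,v,x,y): return np.array([(x+.5)/4-.5+u-33,(y+.5)/4-.5+v-33])
for n,u,v,x,y,z in[("sauce",416,306,134.3,134,.085),("herb",177,272,129,136.5,.095),("carton",258,258,132.5,134,.09),("blue",122,300,130,133.3,.038),("yel",323,273,135.5,131,.038),("honey",263,133,130,134,.08),("mb",76,239,127.5,131,.004),("mo",186,186,132,132.2,.004),("mr",320,194,132.5,133.5,.004),("mg",431,240,131,135.5,.004)]:
    P[n]=ray(d,o(u,v,x,y),z)[0]
C=np.array([ray(d,o(258,258,*c),.09)[0] for c in((137,59),(201,104),(128,209),(64,165))])
M=np.array([ray(d,o(186,186,*c),.004)[0] for c in((56,57),(184,36),(209,207),(79,229))])
E
python3 - <<'E'
from pts import *
for n in P: print(n,P[n].round(4),proj(s,P[n]).round(1))
for Q in(C,M):
    for i in range(4):
        e=Q[(i+1)%4]-Q[i]; print((np.linalg.norm(e)*1e3).round(1),np.degrees(np.arctan2(e[1],e[0])).round(1))
f=s["frame"]
g=lambda n:cv2.resize(np.clip(f[(p:=proj(s,P[n])[0].round().astype(int))[1]-22:p[1]+22,p[0]-22:p[0]+22]*1.6,0,255).astype(np.uint8),(176,176),interpolation=cv2.INTER_CUBIC)
k=list(P); I=[]
for n in k:
    im=g(n);p=proj(s,P[n])[0]; q=((p-p.round()+22+.5)*4-.5).round().astype(int); cv2.circle(im,tuple(int(a) for a in q),2,(255,0,255),-1); I.append(im)
I+=[I[0]*0]*2
cv2.imwrite("pics/c3.png",np.vstack([np.hstack(I[i:i+4]) for i in(0,4,8)]))
E
```

```text
sauce [ 0.3683 -0.3188  0.085 ] [[171.9 162.5]]
herb [0.434  0.1653 0.095 ] [[345.5 170.5]]
carton [0.4638 0.0006 0.09  ] [[285.8 180. ]]
blue [0.3755 0.2914 0.038 ] [[383.7 172.9]]
yel [ 0.4347 -0.1376  0.038 ] [[236.2 188.9]]
honey [ 0.7255 -0.007   0.08  ] [[286.7 256. ]]
mb [0.5077 0.4096 0.004 ] [[433.6 211.1]]
mo [0.626  0.1653 0.004 ] [[352.3 244.6]]
mr [ 0.6076 -0.1342  0.004 ] [[235.4 242.3]]
mg [ 0.5046 -0.377   0.004 ] [[148.  216.8]]
39.8 -125.0
64.5 145.2
39.3 55.9
65.1 -34.3
72.7 -80.5
98.0 -170.9
73.3 99.8
98.3 8.8
```

View pics/c3.png

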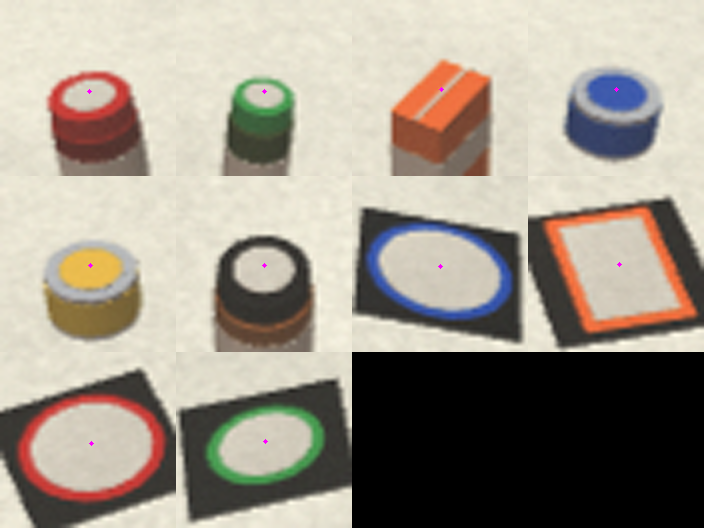

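The scene view agrees: each dot sits on its lid or mat centre to about 1 px, and the carton and mat edges measure 65x40 and 98x73 mm, as given. Next I square the tool to the world (closing along y) and go to the sauce jar.

Request:
send_rows(
  motion=[
    [[0, 0, -1, 0, 0, 1, 1], [0, 0, -1, 0, 0, 1, 1], [0, 0, -0.065, 0, 0, 1, 1], [0, 0, 0, -1, -1, 1, 1], [0, 0, 0, -1, -1, 0.4, 1], [0, 0, 0, -1, -1, 0, 1], [0, 0, 0, -1, -1, 0, 1], [0, 0, 0, -1, -1, 0, 1], [0, 0, 0, -1, -1, 0, 1], [0, 0, 0, -1, -1, 0, 1], [0, 0, 0, -1, -1, 0, 1], [0, 0, 0, -1, -1, 0, 1]],
  ],
  squeeze=20,
)

```text
time_s: 1.6
tcp_pos: [0.3092, 0.3282, 0.1505]
tcp_rot: [-0.0, -3.141, 0.0]
ft_force: [0.1, 0.1, -0.0]
opening: 0.998
finger_force: 0.0
```

Request:
send_rows(
  motion=[
    [[0, 0, 0, -1, -1, 0, 1], [0, 0, 0, -1, -1, 0, 1], [0, 0, 0, -1, -1, 0, 1], [0, 0, 0, 0, -1, 0, 1], [0, 0, 0, 0, -1, 0, 1], [0, 0, 0, 0, -1, 0, 1], [0, 0, 0, 0, -1, 0, 1], [0, 0, 0, 0, -1, 0, 1], [0, 0, 0, 0, -1, 0, 1], [0, 0, 0, 0, -1, 0, 1], [0, 0, 0, 0, -1, 0, 1], [0, 0, 0, 0, -1, 0, 1]],
  ],
)

```text
time_s: 3.1
tcp_pos: [0.3686, 0.0883, 0.1506]
tcp_rot: [0.0, -3.141, -0.0]
ft_force: [0.4, 0.7, 0.2]
opening: 0.999
finger_force: 0.0
```

Request:
send_rows(
  motion=[
    [[0, 0, 0, 0, -1, 0, 1], [0, 0, 0, 0, -1, 0, 1], [0, 0, 0, 0, -1, 0, 1], [0, 0, 0, 0, -1, 0, 1], [0, 0, 0, 0, -1, 0, 1], [0, 0, 0, 0, -1, 0, 1], [0, 0, 0, 0, -1, 0, 1], [0, 0, 0, 0, -1, 0, 1], [0, 0, 0, 0, -1, 0, 1], [0, 0, 0, 0, -1, 0, 1], [0, 0, 0, 0, -1, 0, 1], [0, 0, 0, 0, -1, 0, 1]],
  ],
)

```text
time_s: 4.6
tcp_pos: [0.3686, -0.1516, 0.1506]
tcp_rot: [-0.0, -3.141, -0.0]
ft_force: [0.9, 0.4, -0.3]
opening: 1.002
finger_force: 0.0
```

Request:
send_rows(
  motion=[
    [[0, 0, 0, 0, -1, 0, 1], [0, 0, 0, 0, -1, 0, 1], [0, 0, 0, 0, -1, 0, 1], [0, 0, 0, 0, -1, 0, 1], [0, 0, 0, 0, -1, 0, 1], [0, 0, 0, 0, -1, 0, 1], [0, 0, 0, 0, -1, 0, 1], [0, 0, 0, 0, -1, 0, 1], [0, 0, 0, 0, -0.35, 0, 1], [0, 0, 0, 0, 0, 0, 1], [0, 0, 0, 0, 0, 0, 1]],
  ],
)

```text
time_s: 5.98
tcp_pos: [0.3688, -0.3175, 0.1507]
tcp_rot: [0.001, -3.142, -0.0]
ft_force: [0.2, 0.2, -0.1]
opening: 1.002
finger_force: 0.0
```

```bash
python3 - <<'E'
from pts import *
from plant import bot
w=bot.get_image("wrist"); np.savez("pics/w0.npz",**w); im=w["frame"].copy()
print(bot.get_state()["tcp_pos"],(-w["R"].T@w["t"]).round(3))
p=proj(w,P["sauce"])[0];print(p); cv2.circle(im,tuple(int(a) for a in p.round()),3,(255,0,255),-1)
cv2.imwrite("pics/w0.png",np.clip(im*1.5,0,255).astype(np.uint8))
E
```

```text
[ 0.36885241 -0.31751434  0.15078056] [ 0.298 -0.319  0.298]
[279.62509521 219.13165845]
```

View pics/w0.png

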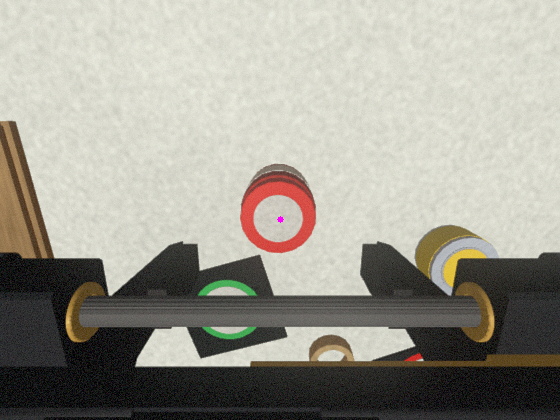

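Wrist view: the lid centre is at (278,217) against a predicted (280,219), so within about 1 mm. Descend, grip and lift.

Request:
send_rows(
  motion=[
    [[0, 0, 0, 0, -0.05, 1, 1], [0, 0, 0, 0, 0, 1, 1], [0, 0, 0, 0, 0, 1, 1], [0, 0, 0, 0, 0, 1, 1], [0, 0, 0, 0, 0, 1, 1], [0, 0, 0, 0, 0, 0.7, 1], [0, 0, 0, 0, 0, 0.4, 1], [0, 0, 0, 0, 0, 0, 0.5], [0, 0, 0, 0, 0, 0, 0.5], [0, 0, 0, 0, 0, 0, 0.5], [0, 0, 0, 0, 0, 0, 0.5], [0, 0, 0, 0, 0, 0, 0.5]],
  ],
  squeeze=20,
)

```text
time_s: 7.52
tcp_pos: [0.3689, -0.3192, 0.0292]
tcp_rot: [-0.0, 3.141, -0.001]
ft_force: [0.2, 1.5, 5.2]
opening: 0.7
finger_force: 20.0
```

Request:
send_rows(
  motion=[
    [[0, 0, 0, 0, 0, -0.5, 0.5], [0, 0, 0, 0, 0, -1, 0.5], [0, 0, 0, 0, 0, -1, 0.5], [0, 0, 0, -0.5, 0.5, -1, 0.5], [0, 0, 0, -1, 1, -1, 0.5], [0, 0, 0, -1, 1, 0, 0.5], [0, 0, 0, -1, 1, 0, 0.5], [0, 0, 0, -1, 1, 0, 0.5], [0, 0, 0, -1, 1, 0, 0.5], [0, 0, 0, -1, 1, 0, 0.5], [0, 0, 0, -1, 1, 0, 0.5], [0, 0, 0, -1, 1, 0, 0.5]],
  ],
)

```text
time_s: 9.02
tcp_pos: [0.5391, -0.1482, 0.1189]
tcp_rot: [0.0, -3.141, -0.0]
ft_force: [0.5, 0.0, -2.3]
opening: 0.695
finger_force: 20.0
```

Request:
send_rows(
  motion=[
    [[0, 0, 0, -1, 0.75, 0, 0.5], [0, 0, 0, -1, 0, 0, 0.5], [0, 0, 0, -1, 0, 0, 0.5], [0, 0, 0, -0.46, 0, 0, 0.5], [0, 0, 0, 0, 0, 0.5, 0.5], [0, 0, 0, 0, 0, 1, 0.5], [0, 0, 0, 0, 0, 1, 0.5], [0, 0, 0, 0, 0, 1, 0.5], [0, 0, 0, 0, 0, 0.4, 0.5], [0, 0, 0, 0, 0, 0, 0.5]],
  ],
)

```text
time_s: 10.28
tcp_pos: [0.6075, -0.134, 0.0404]
tcp_rot: [-0.0, -3.141, -0.001]
ft_force: [0.2, -0.5, -1.3]
opening: 0.698
finger_force: 20.0
```

```bash
python3 - <<'E'
from pts import *
from plant import bot
print(bot.get_state()["tcp_pos"],bot.get_state()["ft_force"])
w=bot.get_image("wrist"); im=np.clip(w["frame"]*1.5,0,255).astype(np.uint8)
p=proj(w,P["mr"])[0];print(p); cv2.circle(im,tuple(int(a) for a in p.round()),3,(255,0,255),-1)
cv2.imwrite("pics/w1.png",im)
E
```

```text
[ 0.60751809 -0.13400798  0.04042974] [ 0.24033612 -0.50312077 -1.34343662]
[281.23305383 233.88706558]
```

View pics/w1.png

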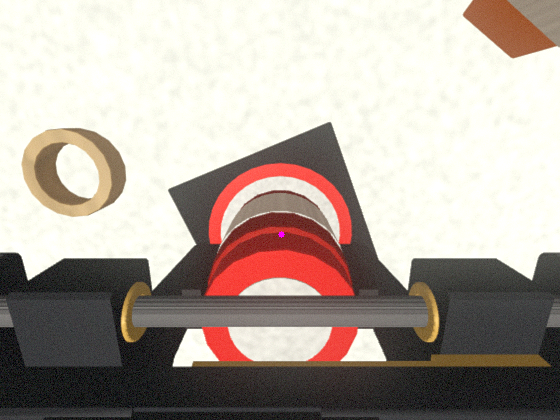

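Jar and ring are both centred on column 280, so it is aligned. Set it down slowly.

Request:
send_rows(
  motion=[
    [[0, 0, 0, 0, 0, 0.12, 0.5], [0, 0, 0, 0, 0, 0.12, 0.5], [0, 0, 0, 0, 0, 0.07, 0.5], [0, 0, 0, 0, 0, 0.04, 0.5], [0, 0, 0, 0, 0, 0.02, 0.5], [0, 0, 0, 0, 0, 0, 0.5]],
  ],
)

```text
time_s: 11.08
tcp_pos: [0.608, -0.134, 0.0333]
tcp_rot: [-0.0, 3.142, -0.0]
ft_force: [-0.2, -0.5, -2.8]
opening: 0.697
finger_force: 20.0
```

Request:
send_rows(
  motion=[
    [[0, 0, 0, 0, 0, 0.025, 0.5], [0, 0, 0, 0, 0, 0.025, 0.5], [0, 0, 0, 0, 0, 0, 0.5]],
  ],
)

```text
time_s: 11.45
tcp_pos: [0.6081, -0.134, 0.0332]
tcp_rot: [-0.0, 3.141, -0.0]
ft_force: [-3.9, 1.2, 7.0]
opening: 0.698
finger_force: 20.0
```

Contact felt; release, rise and go to the herb jar.

Request:
send_rows(
  motion=[
    [[0, 0, 0, 0, 0, 0, 0.8], [0, 0, 0, 0, 0, 0, 1], [0, 0, 0, 0, 0, 0, 1], [0, 0, 0, 0, 0, -0.5, 1], [0, 0, 0, 0, 0, -1, 1], [0, 0, 0, 0, 0, -1, 1], [0, 0, 0, 0, 0, -1, 1], [0, 0, 0, 0, 0, -1, 1], [0, 0, 0, 0, 0, -1, 1], [0, 0, 0, 1, 1, -0.4, 1], [0, 0, 0, 1, 1, 0, 1], [0, 0, 0, 1, 1, 0, 1]],
  ],
)

```text
time_s: 12.95
tcp_pos: [0.5474, -0.0735, 0.1512]
tcp_rot: [0.0, 3.141, -0.001]
ft_force: [0.4, -0.2, -0.3]
opening: 1.001
finger_force: 0.0
```

Request:
send_rows(
  motion=[
    [[0, 0, 0, 1, 1, 0, 1], [0, 0, 0, 1, 1, 0, 1], [0, 0, 0, 1, 1, 0, 1], [0, 0, 0, 1, 1, 0, 1], [0, 0, 0, 1, 1, 0, 1], [0, 0, 0, 0.7, 1, 0, 1], [0, 0, 0, 0, 1, 0, 1], [0, 0, 0, 0, 1, 0, 1], [0, 0, 0, 0, 1, 0, 1], [0, 0, 0, 0, 1, 0, 1], [0, 0, 0, 0, 1, 0, 1], [0, 0, 0, 0, 0.97, 0, 1]],
  ],
)

```text
time_s: 14.45
tcp_pos: [0.4341, 0.1661, 0.1511]
tcp_rot: [-0.0, 3.14, 0.0]
ft_force: [0.5, 0.4, 0.7]
opening: 0.999
finger_force: 0.0
```

Request:
send_rows(
  motion=[
    [[0, 0, 0, 0, 0, 0, 1], [0, 0, 0, 0, 0, 0, 1]],
  ],
)

```text
time_s: 14.7
tcp_pos: [0.434, 0.1649, 0.1506]
tcp_rot: [0.0, 3.141, -0.0]
ft_force: [0.5, -0.3, 0.1]
opening: 0.998
finger_force: 0.0
```

```bash
python3 - <<'E'
from pts import *
from plant import bot
w=bot.get_image("wrist"); im=np.clip(w["frame"]*1.3,0,255).astype(np.uint8)
print(bot.get_state()["tcp_pos"])
for n in("herb","carton"):
  p=proj(w,P[n])[0];print(n,p); cv2.circle(im,tuple(int(a) for a in p.round()),3,(255,0,255),-1)
t=bot.get_image("top"); np.savez("pics/t1.npz",**t)
a=cv2.resize(t["frame"][150:250,260:380],(480,400),interpolation=cv2.INTER_CUBIC)
a=np.vstack([a,np.zeros((20,480,3),np.uint8)])
cv2.imwrite("pics/w2.png",cv2.resize(np.hstack([im[:,130:430],a]),None,fx=1,fy=1))
E
```

```text
[0.43407077 0.16476292 0.15055177]
herb [281.91499024 224.0545052 ]
carton [ 68.11009054 258.69084319]
```

View pics/w2.png

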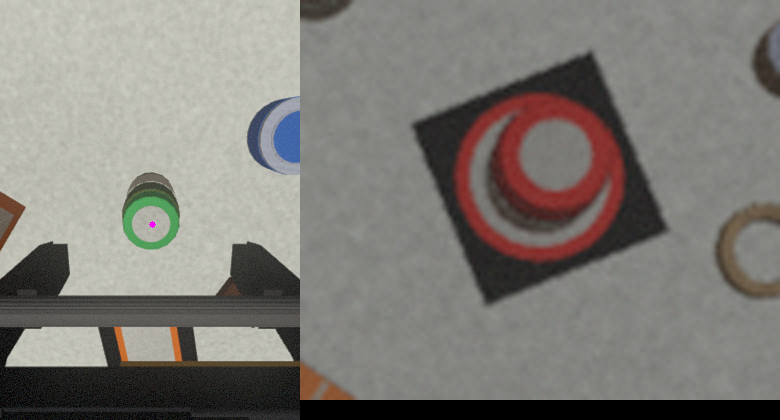

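Sauce jar stands upright in the red ring. The herb lid is at (151,222) in the crop, predicted (152,224), so that matches.

```bash
python3 - <<'E'
from pts import *
print(ray(d,(323.6,188.4),.089)[0],P["mr"])
E
```

```text
[ 0.6069727  -0.13410572  0.089     ] [ 0.60764486 -0.13424061  0.004     ]
```

Request:
send_rows(
  motion=[
    [[0, 0, 0, 0, 0, 1, 1], [0, 0, 0, 0, 0, 1, 1], [0, 0, 0, 0, 0, 1, 1], [0, 0, 0, 0, 0, 1, 1], [0, 0, 0, 0, 0, 1, 1], [0, 0, 0, 0, 0, 0.63, 1], [0, 0, 0, 0, 0, 0, 0.4], [0, 0, 0, 0, 0, 0, 0.4], [0, 0, 0, 0, 0, 0, 0.4], [0, 0, 0, 0, 0, 0, 0.4], [0, 0, 0, 0, 0, 0, 0.4], [0, 0, 0, 0, 0, 0, 0.4]],
  ],
  squeeze=15,
)

```text
time_s: 16.3
tcp_pos: [0.4341, 0.1655, 0.038]
tcp_rot: [-0.0, 3.141, 0.0]
ft_force: [-1.5, 1.2, 3.5]
opening: 0.519
finger_force: 15.0
```

Request:
send_rows(
  motion=[
    [[0, 0, 0, 0, 0, -0.5, 0.4], [0, 0, 0, 0, 0, -1, 0.4], [0, 0, 0, 0, 0, -1, 0.4], [0, 0, 0, 0, -0.5, -1, 0.4], [0, 0, 0, 0, -1, -1, 0.4], [0, 0, 0, 0, -1, -1, 0.4], [0, 0, 0, 0, -1, -0.5, 0.4], [0, 0, 0, 0, -1, 0, 0.4], [0, 0, 0, 0, -1, 0, 0.4], [0, 0, 0, 0, -1, 0, 0.4], [0, 0, 0, 0, -1, 0, 0.4], [0, 0, 0, 0, -1, 0, 0.4]],
  ],
)

```text
time_s: 17.8
tcp_pos: [0.4337, -0.0053, 0.1581]
tcp_rot: [0.0, -3.142, 0.0]
ft_force: [0.2, -0.2, -1.5]
opening: 0.514
finger_force: 15.0
```

Request:
send_rows(
  motion=[
    [[0, 0, 0, 0, -1, 0, 0.4], [0, 0, 0, 0, -1, 0, 0.4], [0, 0, 0, 0, -1, 0, 0.4], [0, 0, 0, 0, -1, 0, 0.4], [0, 0, 0, 0, -1, 0, 0.4], [0, 0, 0, 0, -1, 0, 0.4], [0, 0, 0, 0, -1, 0, 0.4], [0, 0, 0, 0, -1, 0, 0.4], [0, 0, 0, -0.5, -1, 0, 0.4], [0, 0, 0, -1, -1, 0, 0.4], [0, 0, 0, -1, -1, 0, 0.4], [0, 0, 0, -1, -1, 0, 0.4]],
  ],
)

```text
time_s: 19.3
tcp_pos: [0.5044, -0.2456, 0.1578]
tcp_rot: [-0.0, -3.141, -0.0]
ft_force: [-0.2, -0.2, -1.3]
opening: 0.517
finger_force: 15.0
```

Request:
send_rows(
  motion=[
    [[0, 0, 0, 0, -1, 0, 0.4], [0, 0, 0, 0, -1, 0, 0.4], [0, 0, 0, 0, -1, 0, 0.4], [0, 0, 0, 0, -1, 0, 0.4], [0, 0, 0, 0, -1, 0, 0.4], [0, 0, 0, 0, -1, 0, 0.4], [0, 0, 0, 0, -0.62, 0.5, 0.4], [0, 0, 0, 0, 0, 1, 0.4], [0, 0, 0, 0, 0, 1, 0.4], [0, 0, 0, 0, 0, 1, 0.4], [0, 0, 0, 0, 0, 1, 0.4], [0, 0, 0, 0, 0, 0.7, 0.4]],
  ],
)

```text
time_s: 20.8
tcp_pos: [0.5036, -0.3768, 0.0522]
tcp_rot: [0.0, -3.141, -0.002]
ft_force: [-0.3, -0.2, -1.2]
opening: 0.518
finger_force: 15.0
```

Request:
send_rows(
  motion=[
    [[0, 0, 0, 0, 0, 0.2, 0.4], [0, 0, 0, 0, 0, 0, 0.4], [0, 0, 0, 0, 0, 0, 0.4]],
  ],
)

```text
time_s: 21.18
tcp_pos: [0.5042, -0.3773, 0.0505]
tcp_rot: [-0.0, 3.141, -0.001]
ft_force: [0.9, -0.3, -2.3]
opening: 0.514
finger_force: 15.0
```

Request:
send_rows(
  motion=[
    [[0, 0, 0, -0.02, 0.02, 0.12, 0.4], [0, 0, 0, 0, 0, 0.12, 0.4], [0, 0, 0, 0, 0, 0.08, 0.4], [0, 0, 0, 0, 0, 0.04, 0.4], [0, 0, 0, 0, 0, 0.04, 0.4], [0, 0, 0, 0, 0, 0.025, 0.4], [0, 0, 0, 0, 0, 0.025, 0.4], [0, 0, 0, 0, 0, 0, 0.4]],
  ],
)

```text
time_s: 22.18
tcp_pos: [0.5045, -0.3767, 0.042]
tcp_rot: [-0.0, 3.141, -0.001]
ft_force: [-3.6, 3.2, 9.0]
opening: 0.518
finger_force: 15.0
```

Contact felt. Release, rise, and go to the carton while turning to 55.5°.

Request:
send_rows(
  motion=[
    [[0, 0, 0, 0, 0, 0, 0.7], [0, 0, 0, 0, 0, 0, 1], [0, 0, 0, 0, 0, 0, 1], [0, 0, 0, 0, 0, -0.5, 1], [0, 0, 0, 0, 0, -1, 1], [0, 0, 0, 0, 0, -1, 1], [0, 0, 0, 0, 0, -1, 1], [0, 0, 0, 0, 0, -1, 1], [0, 0, 0, 1, 1, -1, 1], [0, 0, 0, 1, 1, -0.4, 1], [0, 0, 0, 0, 1, 0, 1], [0, 0, 0, 0, 1, 0, 1]],
  ],
)

```text
time_s: 23.68
tcp_pos: [0.4648, -0.2955, 0.1587]
tcp_rot: [-0.0, 3.141, -0.0]
ft_force: [0.5, -1.1, 0.8]
opening: 1.002
finger_force: 0.0
```

Request:
send_rows(
  motion=[
    [[0, 0, 0, 0, 1, 0, 1], [0, 0, 0, 0, 1, 0, 1], [0, 0, 0, 0, 1, 0, 1], [0, 0, 0, 0, 1, 0, 1], [0, 0, 0, 0, 1, 0, 1], [0, 0, 0, 0, 1, 0, 1], [0, 0, 0, 0, 1, 0, 1], [0, 0, 0, 0, 1, 0, 1], [0, 0, 0, 0, 1, 0, 1], [0, 0, 0, 0, 1, 0, 1], [0, 0, 0, 0, 1, 0, 1], [0, 0, 0, 0, 1, 0, 1]],
  ],
)

```text
time_s: 25.18
tcp_pos: [0.4643, -0.0553, 0.1588]
tcp_rot: [-0.0, 3.141, -0.0]
ft_force: [0.7, -0.1, 0.5]
opening: 0.999
finger_force: 0.0
```

Request:
send_rows(
  motion=[
    [[0, 0, 0, 0, 1, 0, 1], [0, 0, 0, 0, 1, 0, 1], [0, 0, 0, 0, 0.87, 0, 1], [0, 0, 1, 0, 0, 0, 1], [0, 0, 1, 0, 0, 0, 1], [0, 0, 1, 0, 0, 0, 1], [0, 0, 1, 0, 0, 0.5, 1], [0, 0, 1, 0, 0, 0.5, 1], [0, 0, 0.025, 0, 0, 0, 1], [0, 0, 0, 0, 0, 0, 1], [0, 0, 0, 0, 0, 0, 1]],
  ],
)

```text
time_s: 26.55
tcp_pos: [0.4646, 0.0008, 0.1391]
tcp_rot: [0.931, 3.0, -0.0]
ft_force: [1.1, 0.0, -0.6]
opening: 0.996
finger_force: 0.0
```

```bash
python3 - <<'E'
from pts import *
from plant import bot
w=bot.get_image("wrist"); im=np.clip(w["frame"]*1.3,0,255).astype(np.uint8)
s=bot.get_state(); print(s["tcp_pos"],s["tcp_rot"])
for X in C:
  p=proj(w,X)[0];print(p.round(1)); cv2.circle(im,tuple(int(a) for a in p.round()),2,(255,0,255),-1)
t=bot.get_image("top"); np.savez("pics/t2.npz",**t)
a=cv2.resize(t["frame"][190:290,380:480],(400,400),interpolation=cv2.INTER_CUBIC)
a=np.vstack([a,np.zeros((20,400,3),np.uint8)])
cv2.imwrite("pics/w3.png",np.hstack([im[:,80:480],a]))
E
```

```text
[0.46453163 0.00078378 0.13904524] [9.31313286e-01 2.99971724e+00 1.03223152e-05]
[307.  267.4]
[252.9 267. ]
[251.  180.3]
[309.2 179.9]
```

View pics/w3.png

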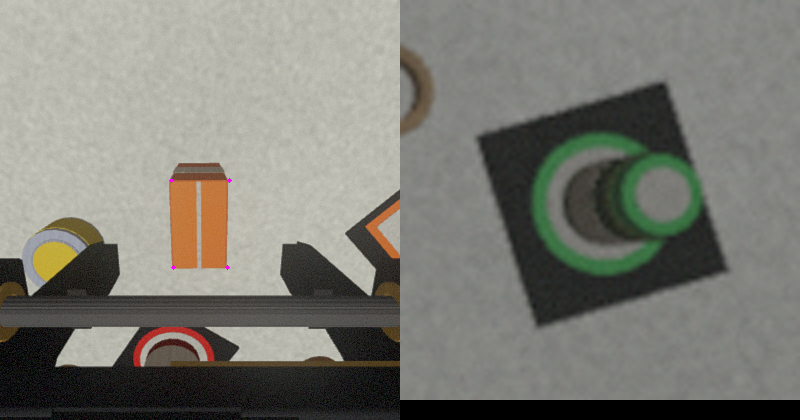

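Carton is square in the wrist view, its edges vertical at columns 170 and 227 as predicted. The herb jar stands within the green ring, lid at (263,194) in the crop.

```bash
python3 - <<'E'
from pts import *
print(ray(d,(445.4,238.1),.099)[0],P["mg"])
E
```

```text
[ 0.50467643 -0.37702772  0.099     ] [ 0.50455269 -0.37698494  0.004     ]
```

Request:
send_rows(
  motion=[
    [[0, 0, 0, 0, 0, 1, 1], [0, 0, 0, 0, 0, 1, 1], [0, 0, 0, 0, 0, 1, 1], [0, 0, 0, 0, 0, 1, 1], [0, 0, 0, 0, 0, 0.8, 1], [0, 0, 0, 0, 0, 0.4, 1], [0, 0, 0, 0, 0, 0, 0.35], [0, 0, 0, 0, 0, 0, 0.35], [0, 0, 0, 0, 0, 0, 0.35], [0, 0, 0, 0, 0, 0, 0.35], [0, 0, 0, 0, 0, 0, 0.35], [0, 0, 0, 0, 0, 0, 0.35]],
  ],
  squeeze=15,
)

```text
time_s: 28.15
tcp_pos: [0.4644, 0.0007, 0.0348]
tcp_rot: [0.933, 3.0, -0.0]
ft_force: [-0.5, -0.0, 1.0]
opening: 0.449
finger_force: 15.0
```

Request:
send_rows(
  motion=[
    [[0, 0, 0, 0, 0, -0.5, 0.35], [0, 0, 0, 0, 0, -1, 0.35], [0, 0, 0, 0, 0, -1, 0.35], [0, 0, -0.5, 0, 0, -1, 0.35], [0, 0, -1, 0, 0, -1, 0.35], [0, 0, -1, 0, 0, -0.5, 0.35], [0, 0, -1, 0, 0, 0, 0.35], [0, 0, -1, 0, 0, 0, 0.35], [0, 0, -0.525, 0, 0, 0, 0.35], [0, 0, 0, -1, 1, 0, 0.35], [0, 0, 0, -1, 1, 0, 0.35], [0, 0, 0, -1, 1, 0, 0.35]],
  ],
)

```text
time_s: 29.65
tcp_pos: [0.5249, 0.0615, 0.1353]
tcp_rot: [0.0, 3.141, -0.0]
ft_force: [-0.1, 0.5, -1.2]
opening: 0.45
finger_force: 15.0
```

Request:
send_rows(
  motion=[
    [[0, 0, 0, -1, 1, 0, 0.35], [0, 0, 0, -1, 1, 0, 0.35], [0, 0, 0, -1, 1, 0, 0.35], [0, 0, 0, -1, 1, 0, 0.35], [0, 0, 0, -1, 1, 0, 0.35], [0, 0, 0, -0.1, 0.24, 0, 0.35], [0, 0, -0.7, 0, 0, 0, 0.35], [0, 0, -0.65, 0, 0, 0.5, 0.35], [0, 0, 0, 0, 0, 1, 0.35], [0, 0, 0, 0, 0, 1, 0.35], [0, 0, 0, 0, 0, 1, 0.35], [0, 0, 0, 0, 0, 0, 0.35]],
  ],
)

```text
time_s: 31.15
tcp_pos: [0.6251, 0.165, 0.0637]
tcp_rot: [0.253, -3.128, 0.0]
ft_force: [0.2, -0.2, -0.8]
opening: 0.452
finger_force: 15.0
```

Request:
send_rows(
  motion=[
    [[0, 0, 0, 0, 0, 0, 0.35]],
  ],
)

```text
time_s: 31.28
tcp_pos: [0.6266, 0.1653, 0.0659]
tcp_rot: [-0.254, 3.13, -0.0]
ft_force: [-0.5, 0.5, -0.4]
opening: 0.451
finger_force: 15.0
```

Request:
send_rows(
  motion=[
    [[0, 0, 0, 0, 0, 0.6, 0.35], [0, 0, 0, 0, 0, 0.35, 0.35], [0, 0, 0, 0, 0, 0.15, 0.35], [0, 0, 0, 0, 0, 0.1, 0.35], [0, 0, 0, 0, 0, 0.05, 0.35], [0, 0, 0, 0, 0, 0.05, 0.35], [0, 0, 0, 0, 0, 0.025, 0.35], [0, 0, 0, 0, 0, 0, 0.35]],
  ],
)

```text
time_s: 32.28
tcp_pos: [0.6265, 0.1656, 0.0389]
tcp_rot: [-0.254, 3.131, -0.0]
ft_force: [-2.1, -0.5, 4.7]
opening: 0.455
finger_force: 15.0
```

Request:
send_rows(
  motion=[
    [[0, 0, 0, 0, 0, 0, 0.6], [0, 0, 0, 0, 0, 0, 0.8], [0, 0, 0, 0, 0, 0, 0.9], [0, 0, 0, 0, 0, -0.5, 0.9], [0, 0, 0, 0, 0, -1, 0.9], [0, 0, 0, 0, 0, -1, 1], [0, 0, 0, 0, 0, -1, 1], [0, 0, 0.7, 0, 0, -1, 1], [0, 0, 0.65, 0, 0, -0.5, 1], [0, 0, 0, 1, 1, 0, 1], [0, 0, 0, 1, 1, 0, 1], [0, 0, 0, 1, 1, 0, 1]],
  ],
)

```text
time_s: 33.78
tcp_pos: [0.566, 0.2262, 0.1399]
tcp_rot: [0.0, 3.14, 0.001]
ft_force: [0.2, -0.4, 0.4]
opening: 1.0
finger_force: 0.0
```

Request:
send_rows(
  motion=[
    [[0, 0, 0, 1, 1, 0, 1], [0, 0, 0, 1, 1, 0, 1], [0, 0, 0, 1, 1, 0, 1], [0, 0, 0, 1, 0.29, 0, 1], [0, 0, 0, 1, 0, 0, 1], [0, 0, 0, 1, 0, 0, 1], [0, 0, 0, 1, 0, 0, 1], [0, 0, 0, 1, 0, 0, 1], [0, 0, 0, 1, 0, 0, 1], [0, 0, 0, 0.55, 0, 0, 1], [0, 0, 0, 0, 0, 0, 1], [0, 0, 0, 0, 0, 0, 1]],
  ],
)

```text
time_s: 35.28
tcp_pos: [0.376, 0.2914, 0.1386]
tcp_rot: [0.0, 3.141, 0.0]
ft_force: [0.8, -0.3, 0.6]
opening: 1.001
finger_force: 0.0
```

```bash
python3 - <<'E'
from pts import *
from plant import bot
w=bot.get_image("wrist"); im=np.clip(w["frame"]*1.3,0,255).astype(np.uint8)
s=bot.get_state(); print(s["tcp_pos"],s["tcp_rot"])
p=proj(w,P["blue"])[0];print(p.round(1)); cv2.circle(im,tuple(int(a) for a in p.round()),2,(255,0,255),-1)
t=bot.get_image("top"); np.savez("pics/t3.npz",**t)
a=cv2.resize(t["frame"][136:236,136:236],(400,400),interpolation=cv2.INTER_CUBIC)
a=np.vstack([a,np.zeros((20,400,3),np.uint8)])
cv2.imwrite("pics/w4.png",np.hstack([im[:,80:480],a]))
E
```

```text
[0.37598534 0.29137554 0.13838966] [4.66596469e-04 3.14112874e+00 2.43220158e-04]
[281.  206.6]
```

View pics/w4.png

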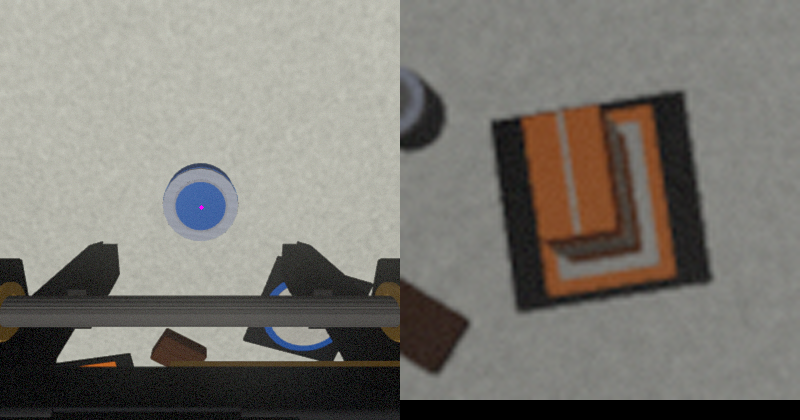

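Blue tin's disc is at (201,206), as predicted; the carton stands square in its rectangle.

```bash
python3 - <<'E'
from pts import *
print(ray(d,(178.5,179.25),.094)[0],P["mo"])
E
```

```text
[0.62482061 0.16407799 0.094     ] [0.6260413  0.16529063 0.004     ]
```

Request:
send_rows(
  motion=[
    [[0, 0, 0, 0, 0, 1, 1], [0, 0, 0, 0, 0, 1, 1], [0, 0, 0, 0, 0, 1, 1], [0, 0, 0, 0, 0, 1, 1], [0, 0, 0, 0, 0, 1, 1], [0, 0, 0, 0, 0, 1, 1], [0, 0, 0, 0, 0, 0.5, 1], [0, 0, 0, 0, 0, 0, 0.6], [0, 0, 0, 0, 0, 0, 0.6], [0, 0, 0, 0, 0, 0, 0.6], [0, 0, 0, 0, 0, 0, 0.6], [0, 0, 0, 0, 0, 0, 0.6]],
  ],
  squeeze=20,
)

```text
time_s: 36.88
tcp_pos: [0.3758, 0.2916, 0.0088]
tcp_rot: [-0.0, 3.14, 0.001]
ft_force: [-0.3, -0.7, 6.3]
opening: 0.742
finger_force: 20.0
```

Request:
send_rows(
  motion=[
    [[0, 0, 0, 0, 0, -0.5, 0.6], [0, 0, 0, 0, 0, -1, 0.6], [0, 0, 0, 0, 0, -1, 0.6], [0, 0, 0, -0.5, 0.5, -0.5, 0.6], [0, 0, 0, -1, 1, 0, 0.6], [0, 0, 0, -1, 1, 0, 0.6], [0, 0, 0, -1, 1, 0, 0.6], [0, 0, 0, -1, 1, 0, 0.6], [0, 0, 0, -1, 1, 0, 0.6], [0, 0, 0, -1, 0.4, 0, 0.6], [0, 0, 0, -0.1, 0, 0, 0.6], [0, 0, 0, 0, 0, 0.5, 0.6]],
  ],
)

```text
time_s: 38.38
tcp_pos: [0.507, 0.4092, 0.0584]
tcp_rot: [0.0, 3.141, 0.0]
ft_force: [1.0, -0.2, -2.4]
opening: 0.742
finger_force: 20.0
```

Request:
send_rows(
  motion=[
    [[0, 0, 0, 0, 0, 1, 0.6], [0, 0, 0, 0, 0, 0.8, 0.6], [0, 0, 0, 0, 0, 0.2, 0.6], [0, 0, 0, 0, 0, 0.1, 0.6], [0, 0, 0, 0, 0, 0.1, 0.6], [0, 0, 0, 0, 0, 0.05, 0.6], [0, 0, 0, 0, 0, 0.05, 0.6], [0, 0, 0, 0, 0, 0, 0.6]],
  ],
)

```text
time_s: 39.38
tcp_pos: [0.5075, 0.4094, 0.0129]
tcp_rot: [-0.0, 3.141, 0.0]
ft_force: [-1.8, -1.5, 4.4]
opening: 0.744
finger_force: 20.0
```

Request:
send_rows(
  motion=[
    [[0, 0, 0, 0, 0, 0, 0.9], [0, 0, 0, 0, 0, 0, 1], [0, 0, 0, 0, 0, 0, 1], [0, 0, 0, 0, 0, -0.5, 1], [0, 0, 0, 0, 0, -1, 1], [0, 0, 0, 0, 0, -1, 1], [0, 0, 0, 0, 0, -1, 1], [0, 0, 0, 0, -1, -1, 1], [0, 0, 0, 0, -1, -1, 1], [0, 0, 0, 0, -1, -1, 1], [0, 0, 0, 1, -1, -0.3, 1], [0, 0, 0, 1, -1, 0, 1]],
  ],
)

```text
time_s: 40.88
tcp_pos: [0.4673, 0.3088, 0.1502]
tcp_rot: [0.0, 3.139, 0.002]
ft_force: [0.4, -0.7, -0.2]
opening: 0.997
finger_force: 0.0
```

Request:
send_rows(
  motion=[
    [[0, 0, 0, 1, -1, 0, 1], [0, 0, 0, 0.65, -1, 0, 1], [0, 0, 0, 0, -1, 0, 1], [0, 0, 0, 0, -1, 0, 1], [0, 0, 0, 0, -1, 0, 1], [0, 0, 0, 0, -1, 0, 1], [0, 0, 0, 0, -1, 0, 1], [0, 0, 0, 0, -1, 0, 1], [0, 0, 0, 0, -1, 0, 1], [0, 0, 0, 0, -1, 0, 1], [0, 0, 0, 0, -1, 0, 1], [0, 0, 0, 0, -1, 0, 1]],
  ],
)

```text
time_s: 42.38
tcp_pos: [0.4346, 0.0687, 0.1496]
tcp_rot: [-0.0, 3.14, -0.0]
ft_force: [0.7, 0.6, -0.7]
opening: 1.001
finger_force: 0.0
```

Request:
send_rows(
  motion=[
    [[0, 0, 0, 0, -1, 0, 1], [0, 0, 0, 0, -1, 0, 1], [0, 0, 0, 0, -1, 0, 1], [0, 0, 0, 0, -1, 0, 1], [0, 0, 0, 0, -1, 0, 1], [0, 0, 0, 0, -1, 0, 1], [0, 0, 0, 0, -1, 0, 1], [0, 0, 0, 0, -1, 0, 1], [0, 0, 0, 0, -1, 0, 1], [0, 0, 0, 0, -1, 0, 1], [0, 0, 0, 0, -0.35, 0, 1], [0, 0, 0, 0, 0, 0, 1]],
  ],
)

```text
time_s: 43.88
tcp_pos: [0.4344, -0.1376, 0.1488]
tcp_rot: [0.001, 3.141, -0.0]
ft_force: [-0.0, -0.2, -0.2]
opening: 1.0
finger_force: 0.0
```

```bash
python3 - <<'E'
from pts import *
from plant import bot
w=bot.get_image("wrist"); im=np.clip(w["frame"]*1.3,0,255).astype(np.uint8)
s=bot.get_state(); print(s["tcp_pos"],s["tcp_rot"])
p=proj(w,P["yel"])[0];print(p.round(1)); cv2.circle(im,tuple(int(a) for a in p.round()),2,(255,0,255),-1)
t=bot.get_image("top"); np.savez("pics/t4.npz",**t)
a=cv2.resize(t["frame"][189:289,26:126],(400,400),interpolation=cv2.INTER_CUBIC)
a=np.vstack([a,np.zeros((20,400,3),np.uint8)])
cv2.imwrite("pics/w5.png",np.hstack([im[:,80:480],a]))
E
```

```text
[ 0.43440629 -0.13724422  0.14861888] [-5.77278278e-05  3.14115554e+00 -1.58262653e-04]
[281.  204.3]
```

View pics/w5.png

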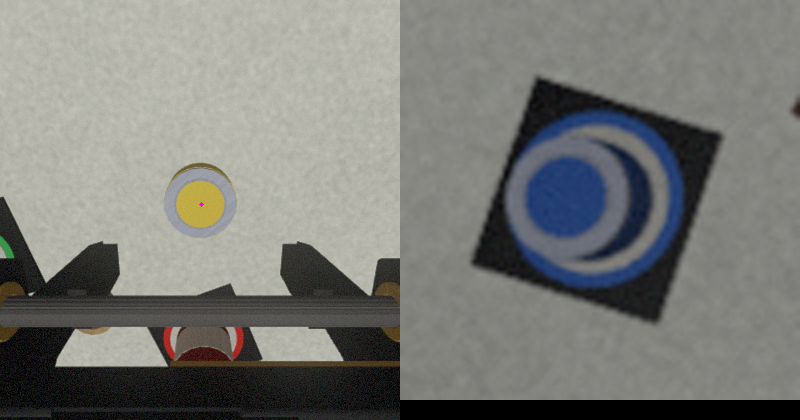

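Yellow tin's disc is on its prediction; the blue tin sits in the blue ring, disc at (166,197) in the crop.

```bash
python3 - <<'E'
from pts import *
print(ray(d,(67.1,237.9),.042)[0],P["mb"])
E
```

```text
[0.50663652 0.41021628 0.042     ] [0.50766652 0.40962318 0.004     ]
```

Request:
send_rows(
  motion=[
    [[0, 0, 0, 0, 0, 1, 1], [0, 0, 0, 0, 0, 1, 1], [0, 0, 0, 0, 0, 1, 1], [0, 0, 0, 0, 0, 1, 1], [0, 0, 0, 0, 0, 1, 1], [0, 0, 0, 0, 0, 1, 1], [0, 0, 0, 0, 0, 1, 1], [0, 0, 0, 0, 0, 0, 0.6], [0, 0, 0, 0, 0, 0, 0.6], [0, 0, 0, 0, 0, 0, 0.6], [0, 0, 0, 0, 0, 0, 0.6], [0, 0, 0, 0, 0, 0, 0.6]],
  ],
)

```text
time_s: 45.48
tcp_pos: [0.4348, -0.1377, 0.009]
tcp_rot: [-0.0, 3.14, -0.001]
ft_force: [-0.3, 2.2, 7.2]
opening: 0.741
finger_force: 20.0
```

Request:
send_rows(
  motion=[
    [[0, 0, 0, 0, 0, -0.5, 0.6], [0, 0, 0, 0, 0, -1, 0.6], [0, 0, 0, 0, 0, -1, 0.6], [0, 0, 0, 0, 0.5, -1, 0.6], [0, 0, 0, 0, 1, -1, 0.6], [0, 0, 0, 0, 1, -1, 0.6], [0, 0, 0, 0, 1, -0.5, 0.6], [0, 0, 0, 0, 1, 0, 0.6], [0, 0, 0, 0, 1, 0, 0.6], [0, 0, 0, 0, 1, 0, 0.6], [0, 0, 0, 0, 1, 0, 0.6], [0, 0, 0, 0, 1, 0, 0.6]],
  ],
)

```text
time_s: 46.98
tcp_pos: [0.4342, 0.033, 0.1288]
tcp_rot: [0.0, 3.141, -0.0]
ft_force: [-0.5, -0.6, -1.3]
opening: 0.741
finger_force: 20.0
```

Request:
send_rows(
  motion=[
    [[0, 0, 0, 0, 1, 0, 0.6], [0, 0, 0, 0, 1, 0, 0.6], [0, 0, 0, 0, 1, 0, 0.6], [0, 0, 0, 0, 1, 0, 0.6], [0, 0, 0, 0, 1, 0, 0.6], [0, 0, 0, 0, 1, 0, 0.6], [0, 0, 0, 0, 1, 0, 0.6], [0, 0, 0, 0, 1, 0, 0.6], [0, 0, 0, -0.6, 1, 0, 0.6], [0, 0, 0, -1, 1, 0, 0.6], [0, 0, 0, -1, 1, 0, 0.6], [0, 0, 0, -1, 1, 0, 0.6]],
  ],
)

```text
time_s: 48.48
tcp_pos: [0.5068, 0.2729, 0.1288]
tcp_rot: [0.0, 3.142, -0.0]
ft_force: [-0.4, 0.5, -0.6]
opening: 0.742
finger_force: 20.0
```

Request:
send_rows(
  motion=[
    [[0, 0, 0, 0, 1, 0, 0.6], [0, 0, 0, 0, 1, 0, 0.6], [0, 0, 0, 0, 1, 0, 0.6], [0, 0, 0, 0, 1, 0, 0.6], [0, 0, 0, 0, 1, 0, 0.6], [0, 0, 0, 0, 1, 0, 0.6], [0, 0, 0, 0, 0.86, 0, 0.6], [0, 0, 0, 0, 0, 1, 0.6], [0, 0, 0, 0, 0, 1, 0.6], [0, 0, 0, 0, 0, 0.7, 0.6], [0, 0, 0, 0, 0, 0, 0.6], [0, 0, 0, 0, 0, 0, 0.6]],
  ],
)

```text
time_s: 49.98
tcp_pos: [0.5067, 0.4099, 0.0751]
tcp_rot: [-0.0, 3.14, 0.001]
ft_force: [0.1, 0.1, -1.6]
opening: 0.748
finger_force: 20.0
```

Request:
send_rows(
  motion=[
    [[0, 0, 0, -0.02, 0, 0.4, 0.6], [0, 0, 0, 0, 0, 0.35, 0.6], [0, 0, 0, 0, 0, 0.2, 0.6], [0, 0, 0, 0, 0, 0.1, 0.6], [0, 0, 0, 0, 0, 0.05, 0.6], [0, 0, 0, 0, 0, 0.05, 0.6], [0, 0, 0, 0, 0, 0.04, 0.6], [0, 0, 0, 0, 0, 0, 0.6], [0, 0, 0, 0, 0, 0, 0.6]],
  ],
)

```text
time_s: 51.1
tcp_pos: [0.5069, 0.4096, 0.0511]
tcp_rot: [-0.0, 3.141, 0.0]
ft_force: [-3.1, -0.9, 6.3]
opening: 0.746
finger_force: 20.0
```

Contact. Release, rise, back off toward the base and look.

Request:
send_rows(
  motion=[
    [[0, 0, 0, 0, 0, 0, 0.9], [0, 0, 0, 0, 0, 0, 1], [0, 0, 0, 0, 0, 0, 1], [0, 0, 0, 0, 0, -0.5, 1], [0, 0, 0, 0, 0, -1, 1], [0, 0, 0, 0, 0, -1, 1], [0, 0, 0, 0, 0, -1, 1], [0, 0, 0, 0, 0, -1, 1], [0, 0, 0, 0, 0, -1, 1], [0, 0, 0, 1, 0, -1, 1], [0, 0, 0, 1, 0, 0, 1], [0, 0, 0, 1, 0, 0, 1]],
  ],
)

```text
time_s: 52.6
tcp_pos: [0.4462, 0.4096, 0.1814]
tcp_rot: [0.0, 3.141, 0.001]
ft_force: [0.2, -0.4, -0.1]
opening: 1.001
finger_force: 0.0
```

Request:
send_rows(
  motion=[
    [[0, 0, 0, 1, 0, 0, 1], [0, 0, 0, 1, 0, 0, 1], [0, 0, 0, 1, 0, 0, 1], [0, 0, 0, 1, 0, 0, 1], [0, 0, 0, 1, 0, 0, 1], [0, 0, 0, 1, 0, 0, 1], [0, 0, 0, 1, 0, 0, 1], [0, 0, 0, 1, 0, 0, 1], [0, 0, 0, 1, 0, 0, 1], [0, 0, 0, 0, 0, 0, 1]],
  ],
)

```text
time_s: 53.85
tcp_pos: [0.2656, 0.4097, 0.1806]
tcp_rot: [-0.002, 3.141, 0.0]
ft_force: [0.0, -0.2, 0.1]
opening: 0.999
finger_force: 0.0
```

```bash
python3 - <<'E'
from pts import *
from plant import bot
t=bot.get_image("top"); np.savez("pics/t5.npz",**t)
cv2.imwrite("pics/t5.png",cv2.resize(np.clip(t["frame"][110:310,20:480]*1.5,0,255).astype(np.uint8),(800,348),interpolation=cv2.INTER_CUBIC))
s2=bot.get_image("scene"); cv2.imwrite("pics/s5.png",cv2.resize(s2["frame"][140:300,100:480],(760,320)))
print(proj(d,[P["mb"]+[0,0,.076]]))
m=cv2.inRange(cv2.cvtColor(t["frame"],cv2.COLOR_BGR2HSV),(20,90,60),(35,255,255))[200:270,30:110]
M=cv2.moments(m,True); c=np.array([M["m10"],M["m01"]])/M["m00"]+[30,200]; print(c,M["m00"],ray(d,c,.08),P["mb"])
E
```

```text
[[ 59.76616595 236.39276117]]
[ 64.27216495 237.20412371] 485.0 [[0.50601027 0.40022563 0.08      ]] [0.50766652 0.40962318 0.004     ]
```

View pics/t5.png

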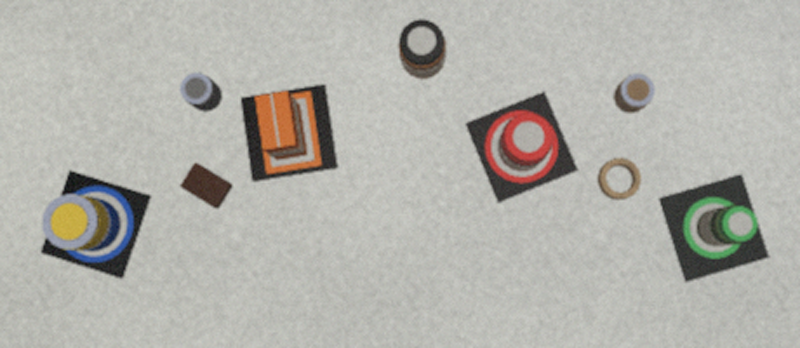

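View pics/s5.png

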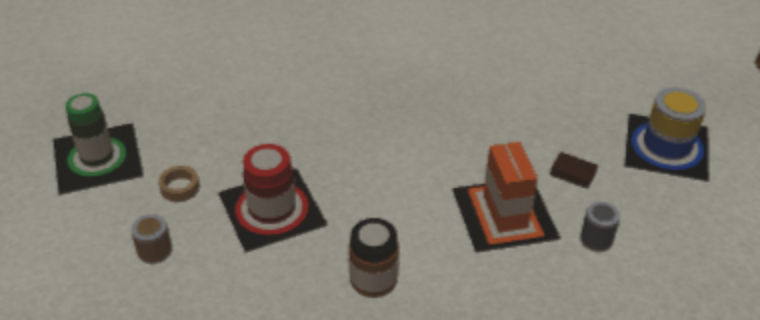

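All five goods stand upright and centred. The yellow disc is at (60.1,236.9) against (59.8,236.4) expected; my colour mask caught the tin's side, so its centroid is ignored. The honey jar stands where it was.

```bash
python3 -c "
from plant import bot
print(bot.hand_in())"
```

```text
the job is handed in; nothing more can be done
None
```

The job is handed in at about 54 s of the 134 s allowed: by the camera checks all five goods stand upright within about 2 mm of their mat centres, yellow tin on blue, both jars lowered to contact before release, and the honey jar not moved.

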